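# Fetch a parts box from the packed shelf for the lab kit

## Robot

A 6-joint arm with a two-finger parallel gripper is mounted at the origin on the work surface. World frame = base frame: x ahead of the robot, y to its left, z up, the work surface at z = 0. Lengths are in mm, angles in rad, forces in N, time in s.
With the tool pointing down it reaches from about 350 to 925 mm from the base axis. Payload 6.4 kg.
Tool frame: the origin (TCP) lies midway between the tips of the shut fingers; the grasp point (between the pads) lies 19 mm behind it; x points along the fingers, y is the direction in which the jaws open and shut, and the axes are right-handed (so a half turn about x gives the same grasp; the last joint's range is limited). The gripper opens to 85 mm and grips with 20 to 120 N. Pads are 22 mm wide; open, the fingers measure 114 mm over their backs; the gripper's body (76 mm by 85 mm) begins 54 mm behind the grasp point. The pads swing forward as they close: fully open they stand 13 mm farther back than shut.
Start: joints at [0.969, 0.245, 1.558, -0, 1.339, -0.174], TCP at [269.664, 591.435, 231.29] pointing down, gripper open.
Joint ranges: [-3.13, 3.13], [-1.02, 2.26], [0.13, 2.54], [-0.95, 4.09], [0.21, 2.88], [-2.74, 2.74]. Speed limits (rad/s): [2.57, 2.57, 3.14, 3.14, 3.14, 3.14].

## Interface

Orientations are given as a rotation vector (axis times angle).
In Python, from workcell import manip gives the robot as it stands. The module is installed in compiled form; this text tells all that it offers. Calls block until the motion is done:
- manip.move_pose(position, orientation): joint-space move of the TCP to a pose.
- manip.line_to(position, v=150, rotation=None): straight line of the TCP; rotation=None keeps the orientation; v is the mean speed in mm/s.
- manip.goto_joints(angles): joint-space move.
- manip.open_gripper() and manip.close_gripper(): open the fingers fully, or close them until they stop; the grip force is fixed at half the most.
- manip.sleep(seconds).
- manip.ik(position, orientation): joint angles nearest the present ones, or None.
- manip.get_image(name): name is "side" or "top"; returns the picture (420x560x3 uint8, red, green, blue); there is no depth.
- manip.camera_info(name): a dict with "fov_y" (degrees; the focal length in pixels is half the picture's height over the tangent of half this angle, whatever the lens; pixels are square), "cx", "cy" (the principal point, pixels), "R" (3x3) and "t" (3): a world point X has camera coordinates R X + t. Camera axes: x right, y down, z forward; pixel columns grow to the right and rows downward; lengths in mm; the calibration is good to about 2 mm. A picture is of the moment at which its call begins. camera_info takes no time and is no camera call.
A pose or a line that the arm cannot do raises manip.Unreachable and nothing moves.
- manip.sign_off(): hands the job in, once; it reports no verdict.
Trained networks look in the newest picture that a camera, given by its name, has taken for a name from the list of things; names that differ only in an ending like _2 or _b are one class to them, and where a whole thing is asked for, a point or a joint stands for the part that bears it (a point fixed in the world has none). Each returns a list of dicts, best first, with "confidence" (0 to 1); they miss things now and then, are a little off and sometimes report something else, mostly with a low value. They report only what shows in the picture. A call takes as long as a camera call. They do not tell look-alikes from the thing itself.
- manip.regions_of(camera, label): "pixels" (420x560 bool, what is visible of it).
- manip.tip_of(camera, label): "xyz" ([x, y, z] in mm, in the coordinates of the camera as it stood for that picture, good to about 4 mm: a listed point, or the origin of a listed thing).
Readings, each from a call of its own:
- manip.read_time_s(): time.
- manip.read_joint_positions(): joint angles.
- manip.read_dq(): joint speeds.
- manip.read_joint_torque(): joint torques, N m.
- manip.read_tcp_pos(): TCP position.
- manip.read_ee_rot(): TCP orientation.
- manip.read_ft_force(): force on the tool from outside, world axes, zero at the start.
- manip.read_ft_torque(): the same for the moment, N m.
- manip.read_width(): finger opening in mm.
Only numpy, scipy, OpenCV 4.12 (cv2) and the standard library are available. Lean on these libraries where they do the work, as an engineer would, in place of code of your own. Each camera call takes 0.05 s, during which the arm holds its last target.

## Task

Take the blue parts box out of the packed row under the oscilloscope shelf: pull its top well out first so that it tips on its lower front edge, then lift it out without unsettling the other boxes. Stand it upright in the free side of the black kit tray, next to the breadboard, set it down gently and let go, leaving everything else on the bench where it is.

Things in the scene. Friction and masses are not known exactly. Their poses are not given: they have to be found in the camera images.
- box_blue: Blue open-topped parts box of plastic, 100 deep (x) x 50 wide (y) x 150 mm tall, 0.25 to 0.5 kg. Origin: centre of underside; x from its front to its back, z up. Side and back walls 3 mm, front wall 4 mm, all equally high. Contents end 52 mm below the top. Stands in any of the row's five places, front to the open side. Let go when tipped under 35 degrees, it falls back.
- blue_rim (a point): Top of the blue box's front wall, whose uppermost 34 mm are thickened inward into a grip rim 10 mm thick, full width. The point is in the middle of the rim's width and thickness, 150 mm above the box's underside and 45 mm in front of its origin. Free space behind the rim: 44 mm wide, 87 mm deep, 52 mm down. Axes as the box.
- blue_toe (a point): Middle of the blue box's lower front edge, on which it tips; 50 mm in front of the box's origin, at the underside. Axes as the box.
- rack: Fixed grey bench rack, 280 (x) x 277 mm (y). Origin: centre of its underside, on the table; open front to -x, y along the row. Boxes stand on its 12 mm base, origins at x = -78, y = -102.4, -51.2, 0, 51.2, 102.4 mm (1.2 mm gaps). A lip, x -140 to -132 mm, rises 8 mm above the base, 4 mm in front of the boxes. A stop board stands 12 mm behind them.
- shelf_edge (a point): Middle of the rack shelf's lower front edge: 34 mm above the boxes' tops and 38 mm behind their front faces. Shelf 16 mm thick, 277 mm wide, on end cheeks; it runs back over the boxes. It blocks a straight lift and an upright gripper; a box tipped 24 degrees or more on its lower front edge clears it. Axes as the rack.
- scope_front (a point): Middle of the lower front edge of the white oscilloscope fixed on the shelf, 18 mm behind the shelf's edge; knobs stand 10 mm out of its front. 250 wide, 130 deep, 136 mm high, with a handle 24 mm above that. Axes as the rack.
- tray: Fixed black kit tray, open on top, 260 (x) x 300 (y) x 28 mm high, walls and floor 4 mm thick. Origin: centre of its underside. Breadboard and meter lie in its middle and +y part; the -y part is free.
- tray_free (a point): Centre of the tray's free side, on the tray floor (4 mm above the underside), at y = -86 mm of the tray: 252 mm (x) x about 120 mm (y) free between wall and breadboard. Axes as the tray.
- breadboard: White breadboard on a grey plate with three binding posts, 180 x 88 x 22 mm, lying loose in the middle of the tray. Origin at the centre of its underside. Leave alone.
- meter: Yellow hand meter, 145 x 58 x 35 mm, lying loose along the tray's +y wall. Origin at the centre of its underside. Leave alone.
- board: Small red circuit board, 75 x 55 x 16 mm, loose on the table. Origin at the centre of its underside. Leave alone.
- spool: Reel of solder, 62 mm in diameter and 37 mm high, standing on the table. Origin at the centre of its underside. Leave alone.
- box_red: The red parts box, same shape and axes as the blue one, 0.35 kg, loose in the row. Must stay standing in its place.
- box_yellow: The yellow parts box, same shape and axes as the blue one, 0.35 kg, loose in the row. Must stay standing in its place.
- box_grey: The grey parts box, same shape and axes as the blue one, 0.35 kg, loose in the row. Must stay standing in its place.
- box_green: The green parts box, same shape and axes as the blue one, 0.35 kg, loose in the row. Must stay standing in its place.
Not all that is in view belongs to the job. Of the things that look like the box_red, the middle-sized one is meant.

How it is judged (in metres and radians):
On the way, in this order (a step that is already met when the one before it is completed fails the run):
1. The blue box is tipped outward by at least 15 degrees, its lower front edge still down on the rack's base (angle between box_blue's own z axis and vertical above 0.262 rad and z of blue_toe in the frame of rack below 0.027 m and x of blue_toe in the frame of rack above -0.145 m and x of blue_rim in the frame of rack below -0.155 m), for 0.1 s.
2. The blue box is lifted clear of the rack, out in front of it (height (world z) of blue_toe above 0.03 m and x of box_blue in the frame of rack below -0.2 m and contact force between box_blue and rack below 0.1 N), for 0.1 s.
At the end, for the whole second after the job is handed in: The blue box stands on the floor of the tray's free -y side, upright within 3 degrees, at rest and released; the other four boxes stand in the rack within 15 mm and 4 degrees; breadboard, meter, circuit board and reel lie within 20 mm of where they were (angle between box_blue's own z axis and vertical below 0.05 rad and z of box_blue in the frame of tray between 0.001 and 0.008 m and x of box_blue in the frame of tray between -0.1 and 0.1 m and y of box_blue in the frame of tray between -0.13 and 0 m and linear speed of box_blue below 0.01 m/s and contact force between box_blue and the fingers below 0.05 N and angle between each of box_red, box_yellow, box_grey, box_green's own z axis and vertical below 0.07 rad and distance of each of box_red, box_yellow, box_grey, box_green from where it was at the start of the episode below 0.015 m and distance of each of breadboard, meter, board, spool from where it was at the start of the episode below 0.02 m); the robot touches nothing.
It fails at once if Another box is pulled out of place or tipped (more than 40 mm or 17 degrees) (angle between any of box_red, box_yellow, box_grey, box_green's own z axis and vertical above 0.3 rad or distance of any of box_red, box_yellow, box_grey, box_green from where it was at the start of the episode above 0.04 m).
It fails at once if The blue box drops or is thrust into the tray: faster than 0.4 m/s within 35 mm of its floor (linear speed of box_blue above 0.4 m/s and z of box_blue in the frame of tray below 0.039 m and x of box_blue in the frame of tray between -0.15 and 0.15 m and y of box_blue in the frame of tray between -0.17 and 0.17 m).
It fails at once if The blue box is banged into the tray (more than 60 N) (contact force between box_blue and tray above 60 N).
It fails at once if The blue box is tipped right over (more than 60 degrees) (angle between box_blue's own z axis and vertical above 1.05 rad).
It fails at once if A bystander on the bench or in the tray is knocked more than 40 mm (distance of any of breadboard, meter, board, spool from where it was at the start of the episode above 0.04 m).
It also fails if it takes over 50 s, if anything falls off the work surface, if the arm or the gripper's body presses on something with over 40 N, if the wrist force passes 120 N, or if a joint passes its speed limit or range.

## Working session

There is one attempt and no reset: what is moved stays moved. The work goes in short steps, each a Python script; the robot and the scene stay as the last script left them, time stands still between calls to the robot, and variables do not carry over. Pictures are saved under pics/ and viewed, and the job is handed in when it is done.

```bash
mkdir -p pics; cat > h.py <<'E'
import numpy as np, cv2
from workcell import manip
from scipy.spatial.transform import Rotation as Rot
def snap(cam,fn,crop=None,scale=1):
    im=manip.get_image(cam)
    o=im if crop is None else im[crop[1]:crop[3],crop[0]:crop[2]]
    o=cv2.resize(o,None,fx=scale,fy=scale,interpolation=cv2.INTER_CUBIC)
    cv2.imwrite('pics/'+fn,o[:,:,::-1]); return im
def cam(n):
    c=manip.camera_info(n); R=np.array(c['R']);t=np.array(c['t']);f=210/np.tan(np.radians(c['fov_y']/2))
    return c,R,t,f
def proj(n,X):
    c,R,t,f=cam(n); p=R@np.array(X,float)+t; return np.array([c['cx']+f*p[0]/p[2],c['cy']+f*p[1]/p[2]])
def w(n,xyz):
    c,R,t,f=cam(n); return R.T@(np.array(xyz)-t)
def onz(n,u,v,z):
    c,R,t,f=cam(n); d=R.T@np.array([(u-c['cx'])/f,(v-c['cy'])/f,1]); o=-R.T@t
    return o+d*(z-o[2])/d[2]
E
python3 - <<'E'
from h import *
for c in('side','top'):
    snap(c,c+'0.png'); i=manip.camera_info(c); print(i, -np.array(i['R']).T@np.array(i['t']))
    for l in ['box_blue','blue_rim','blue_toe','rack','shelf_edge','scope_front','tray','tray_free','breadboard','meter','board','spool','box_red','box_yellow','box_grey','box_green']:
        print(c,l,[(round(d['confidence'],2),w(c,d['xyz']).round(0).tolist()) for d in manip.tip_of(c,l)])
E
```

```text
{'fov_y': 48.8300560045834, 'cx': 274.2882501977226, 'cy': 211.25346836261184, 'R': array([[-0.13155   ,  0.99129719, -0.00494668],
       [ 0.93595253,  0.12255821, -0.33010959],
       [-0.32663046, -0.04805577, -0.94392965]]), 't': array([  89.50968434, -536.03500431, 1366.25349036])} [ 959.73832056   42.62115683 1113.13965987]
side box_blue [(0.39, [497.0, -322.0, 201.0])]
side blue_rim [(0.62, [477.0, -296.0, 161.0])]
side blue_toe []
side rack []
side shelf_edge [(0.68, [498.0, -321.0, 194.0])]
side scope_front [(0.96, [514.0, -331.0, 220.0]), (0.15, [584.0, -261.0, 14.0])]
side tray [(0.96, [549.0, 266.0, 1.0])]
side tray_free [(0.8, [556.0, 177.0, 3.0])]
side breadboard [(0.76, [533.0, 282.0, 6.0])]
side meter [(0.91, [561.0, 370.0, 4.0])]
side board [(0.6, [428.0, -62.0, 4.0])]
side spool [(0.76, [675.0, -49.0, 2.0]), (0.7, [475.0, -293.0, 165.0])]
side box_red [(0.87, [548.0, -122.0, 0.0]), (0.75, [842.0, -115.0, -1.0]), (0.61, [582.0, -262.0, 15.0])]
side box_yellow []
side box_grey []
side box_green []
{'fov_y': 50.32437647951226, 'cx': 282.3799407910216, 'cy': 203.882715
[... 576 characters left out ...]
.0, 9.0])]
top scope_front [(0.92, [508.0, -334.0, 214.0])]
top tray [(0.61, [554.0, 263.0, -1.0])]
top tray_free [(0.86, [559.0, 178.0, 2.0]), (0.58, [562.0, 371.0, 1.0])]
top breadboard [(0.64, [538.0, 285.0, 4.0])]
top meter [(0.7, [561.0, 375.0, -1.0])]
top board [(0.97, [422.0, -64.0, 2.0])]
top spool [(0.52, [675.0, -47.0, -2.0])]
top box_red [(0.85, [582.0, -255.0, 10.0]), (0.83, [548.0, -118.0, 4.0]), (0.6, [503.0, -320.0, 192.0]), (0.59, [840.0, -117.0, 3.0])]
top box_yellow [(0.87, [469.0, -367.0, 12.0])]
top box_grey [(0.69, [549.0, -292.0, 16.0]), (0.6, [476.0, -293.0, 9.0]), (0.55, [566.0, 373.0, 0.0]), (0.44, [511.0, -334.0, 214.0])]
top box_green [(0.76, [434.0, -400.0, 9.0])]
```

View pics/side0.png

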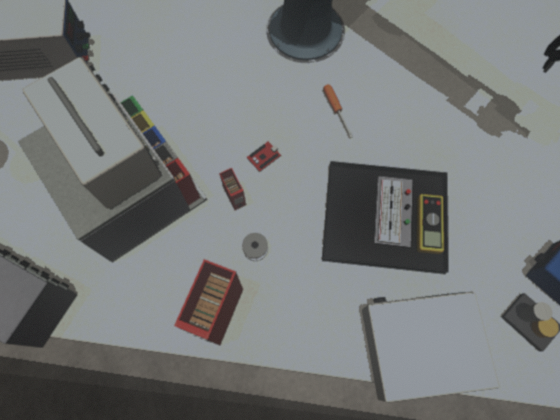

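View pics/top0.png

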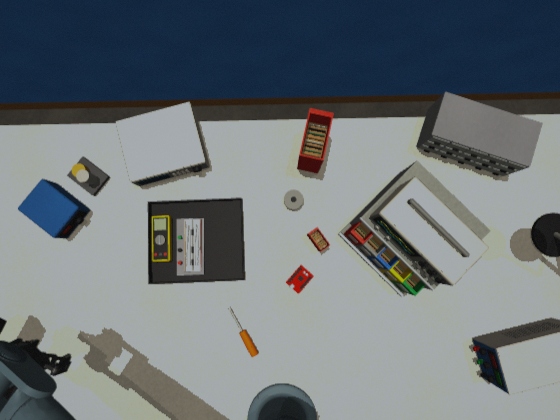

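```bash
python3 - <<'E'
from h import *
im=snap('top','top_crop.png',(300,220,560,420),3)
im=snap('side','side_crop.png',(0,150,260,350),3)
E
```

```text
(no output)
```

View pics/top_crop.png

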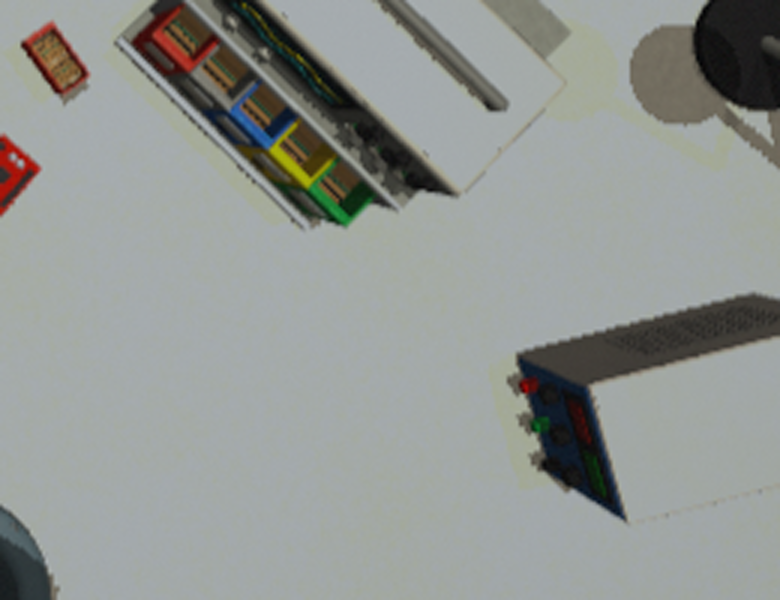

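View pics/side_crop.png

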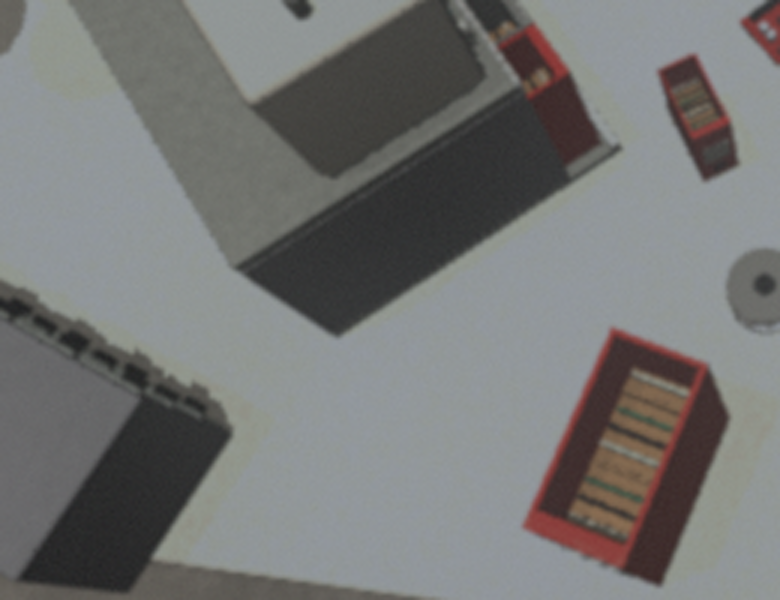

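Candidates for the blue parts box:
- Blue open box in the row, top (388,258). It sits in the middle place between grey and yellow, and I choose this one.
- Closed blue case, top (55,208). This is a distractor.

The red one meant is in the row, top (360,233). The small red box at (318,240) and the large one at (316,140) are look-alikes. Next I fit the rack and tray poses.

```bash
cat > fit.py <<'E'
from h import *
from scipy.optimize import least_squares
import json
model={'box_blue':(-78,0,12),'blue_rim':(-123,0,162),'blue_toe':(-128,0,12),'shelf_edge':(-90,0,196),'scope_front':(-72,0,212),
'box_red':(-78,102.4,12),'box_grey':(-78,51.2,12),'box_yellow':(-78,-51.2,12),'box_green':(-78,-102.4,12)}
x0=np.array([560,-382,-0.785])
def T(p,m): c,s=np.cos(p[2]),np.sin(p[2]); return np.array([p[0]+c*m[0]-s*m[1],p[1]+s*m[0]+c*m[1],m[2]])
obs=[]
for k in range(3):
  for c in('top','side'):
    manip.get_image(c)
    for l in model:
      for d in manip.tip_of(c,l):
        X=w(c,d['xyz'])
        if np.linalg.norm(X-T(x0,model[l]))<35: obs.append((l,X,d['confidence']))
print(len(obs))
r=least_squares(lambda p:np.concatenate([(X-T(p,model[l]))[:2] for l,X,_ in obs]),x0,loss='soft_l1',f_scale=3,x_scale=[1,1,.01])
print(r.x, np.median(np.abs(r.fun)))
for l in model:
    e=[X-T(r.x,model[l]) for a,X,_ in obs if a==l]
    if e: print(l,len(e),np.mean(e,0).round(1))
json.dump(r.x.tolist(),open('rack.json','w'))
for cn,crop in(('top',(320,150,500,310)),('side',(20,60,210,260))):
    im=manip.get_image(cn).copy(); S=4; x,y,X2,Y2=crop
    o=cv2.resize(im[y:Y2,x:X2],None,fx=S,fy=S,interpolation=cv2.INTER_CUBIC)
    def L(a,b,col):
        p,q=[((proj(cn,T(r.x,m))-[x,y]+.5)*S).astype(int) for m in(a,b)]
        cv2.line(o,tuple(map(int,p)),tuple(map(int,q)),col,1)
    for yy in(-102.4,-51.2,0,51.2,102.4):
        c=[(-128,yy-25,162),(-128,yy+25,162),(-28,yy+25,162),(-28,yy-25,162)]
        L(c[0],c[1],(255,0,255));L(c[1],c[2],(255,0,255));L(c[3],c[0],(255,0,255))
    L((-90,-138,212),(-90,138,212),(0,255,255)); L((-90,-138,196),(-90,138,196),(0,255,255))
    L((-140,-138,20),(-140,138,20),(255,255,0)); L((-140,-138,0),(-140,138,0),(255,255,0))
    L((-140,138,0),(140,138,0),(255,255,0));L((-140,-138,0),(140,-138,0),(255,255,0))
    cv2.imwrite('pics/fit_%s.png'%cn,cv2.resize(o,None,fx=.97*600/600*min(1,800/o.shape[1],600/o.shape[0])/.97,fy=min(1,800/o.shape[1],600/o.shape[0]))[:,:,::-1])
E
python3 fit.py
```

```text
38
[ 561.86668883 -386.70083445   -0.81831547] 1.3177232890841708
box_blue 3 [-1.5  1.2  0.2]
blue_rim 6 [-0.6  0.   1.7]
blue_toe 3 [ 0.7  2.8 -2.2]
shelf_edge 6 [ 2.8 -3.8  1.4]
scope_front 6 [-1.1 -0.7  3.7]
box_red 5 [-0.4  1.3 -0.4]
box_grey 3 [ 3.3 -2.   2.1]
box_yellow 3 [-1.6  1.6 -2.6]
box_green 3 [ 0.8 -0.7 -2.4]
```

View pics/fit_top.png

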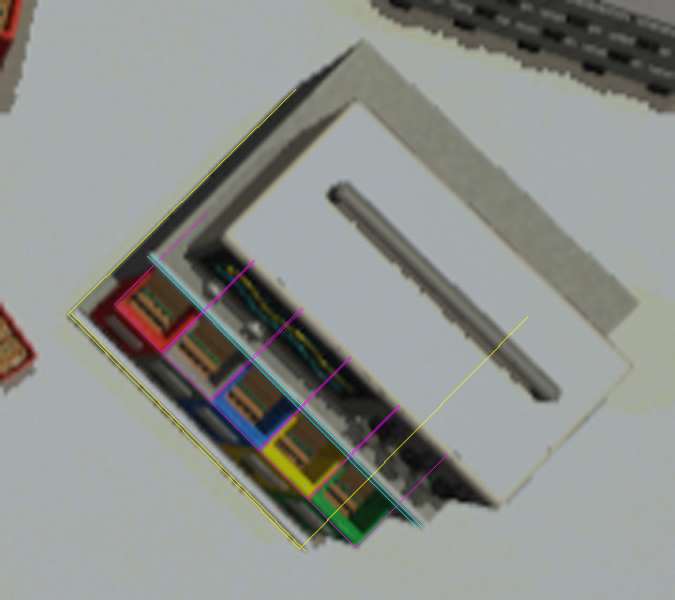

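View pics/fit_side.png

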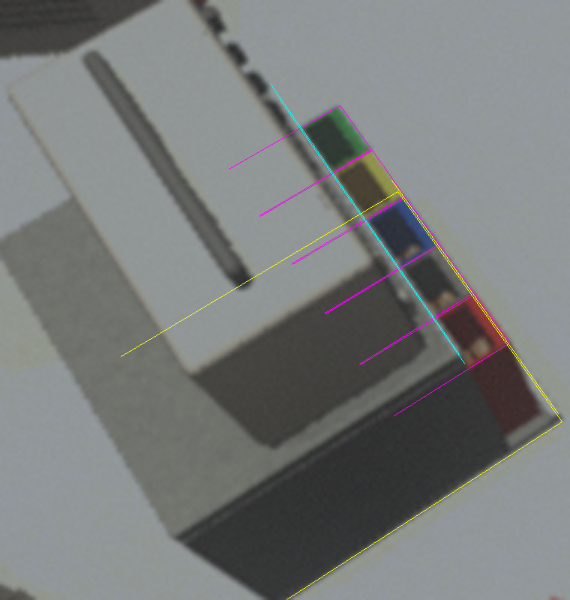

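The overlay matches the boxes, shelf edge and lip to about 1–2 mm in both views. Blue is in the rack's middle place. Next I fit the tray and check reach.

```bash
cat >> h.py <<'E'
import json,os
rk=json.load(open('rack.json')) if os.path.exists('rack.json') else None
def Trk(m): c,s=np.cos(rk[2]),np.sin(rk[2]); return np.array([rk[0]+c*m[0]-s*m[1],rk[1]+s*m[0]+c*m[1],m[2]])
def orient(yaw,th,sg=1):
    u=np.array([np.cos(yaw),np.sin(yaw),0]);z=np.array([0,0,1.])
    a=np.sin(th)*u-np.cos(th)*z; b=sg*(np.cos(th)*u+np.sin(th)*z)
    return Rot.from_matrix(np.stack([a,b,np.cross(a,b)],1)).as_rotvec()
def Q2P(Q,th):  # open inner fingertip face -> TCP (rack X,z)
    a=np.array([np.sin(th),-np.cos(th)]);b=np.array([np.cos(th),np.sin(th)]); return np.array(Q)-42.5*b+13*a
def G2P(phi,d,toe=(-128,12)):
    c,s=np.cos(phi),np.sin(phi);p=np.array([5,150-d]);g=np.array(toe)+[p[0]*c-p[1]*s,p[0]*s+p[1]*c]
    return g+19*np.array([s,-c])
E
python3 - <<'E'
from h import *
D=np.radians
th=D(25);Q=np.array([-114+22*np.tan(th),140]);P1=Q2P(Q,th)
P2=G2P(D(30),18); print(P1,P2)
for sg in(1,-1):
  for P,t in((P1+[-60*np.sin(th),80],D(25)),(P1,D(25)),(P2,D(30)),(P2+[-40,42],D(30)),(P2+[-180,60],D(30))):
    X=Trk((P[0],0,P[1])); q=manip.ik(X,orient(rk[2],t,sg)); print(sg,X.round(0),None if q is None else np.round(q,2))
  for X in((558,178,250),(558,178,117)):
    for yaw in(0.05,np.pi+.05):
      q=manip.ik(X,orient(yaw,0,sg)); print('tray',yaw,sg,None if q is None else np.round(q,2))
for k in range(2):
 for c in('top','side'):
  manip.get_image(c)
  for l in('tray','tray_free','breadboard'):
    for d in manip.tip_of(c,l)[:1]: print(c,l,w(c,d['xyz']).round(1))
# tray corners from regions
im=manip.get_image('top'); r=manip.regions_of('top','tray')[0]; m=r['pixels'].astype(np.uint8)
c=max(cv2.findContours(m,0,2)[0],key=cv2.contourArea); rect=cv2.minAreaRect(c); print(r['confidence'],rect,[onz('top',u,v,28)[:2].round(0) for u,v in cv2.boxPoints(rect)])
E
```

```text
[-136.76527507  110.25672264] [-180.16987298  112.36087063]
1 [ 451. -268.  190.] [-0.74 -0.25  2.17 -0.05  0.78  0.11]
1 [ 468. -287.  110.] [-0.74 -0.05  2.16 -0.06  0.59  0.12]
1 [ 439. -255.  112.] [-0.73 -0.19  2.31 -0.09  0.5   0.16]
1 [ 411. -226.  154.] [-0.72 -0.4   2.38 -0.08  0.65  0.16]
1 [ 316. -124.  172.] None
tray 0.05 1 [0.12 0.08 1.71 0.   1.35 0.07]
tray 3.191592653589793 1 None
tray 0.05 1 [0.12 0.23 1.8  0.   1.11 0.07]
tray 3.191592653589793 1 None
-1 [ 451. -268.  190.] None
-1 [ 468. -287.  110.] None
-1 [ 439. -255.  112.] None
-1 [ 411. -226.  154.] None
-1 [ 316. -124.  172.] None
tray 0.05 -1 None
tray 3.191592653589793 -1 [ 0.12  0.08  1.71 -0.    1.35  0.07]
tray 0.05 -1 None
tray 3.191592653589793 -1 [ 0.12  0.23  1.8  -0.    1.11  0.07]
top tray [ 5.527e+02  2.647e+02 -5.000e-01]
top tray_free [559.4 176.1   4.9]
top breadboard [536.  285.5   3.4]
side tray [ 5.508e+02  2.653e+02 -1.000e-01]
side tray_free [552.3 180.9   5.6]
side breadboard [535.  286.    4.7]
top tray [555.9 264.8  -2.7]
top tray_free [559.  175.1   4. ]
top breadboard [537.  283.2   0.6]
side tray [551.4 263.7   2.4]
side tray_free [552.7 178.8   4.9]
side breadboard [533.3 287.4   7.9]
0.81 ((195.25173950195312, 239.9182891845703), (84.0728530883789, 98.14276885986328), 87.66268920898438) [array([684., 425.]), array([691., 113.]), array([426., 104.]), array([420., 411.])]
```

```bash
cat > s1.py <<'E'
from h import *
D=np.radians
th=D(25);Q=np.array([-114+22*np.tan(th),140]);P1=Q2P(Q,th)
R=orient(rk[2],th)
a=np.array([np.sin(th),-np.cos(th)])
A=P1-90*a+[-10,0]
print(manip.ik(Trk((A[0],0,A[1])),R))
manip.line_to([269,591,300])
X=Trk((A[0],0,A[1]));
manip.move_pose(X,R)
print(manip.read_tcp_pos(),X,manip.read_time_s(),manip.read_ft_force(),manip.read_width())
snap('top','pre_top.png',(320,150,500,310),4); snap('side','pre_side.png',(20,60,210,260),3)
E
python3 s1.py
```

```text
[-0.73075965 -0.31357658  2.221503   -0.0515657   0.79946691  0.11535098]
[ 435.91106301 -251.49848085  191.99109911] [ 435.56415415 -251.79698255  191.82442348] 9.425 [-0.05769697  0.06773235 -0.09260451] 85.4592741082068
```

View pics/pre_top.png

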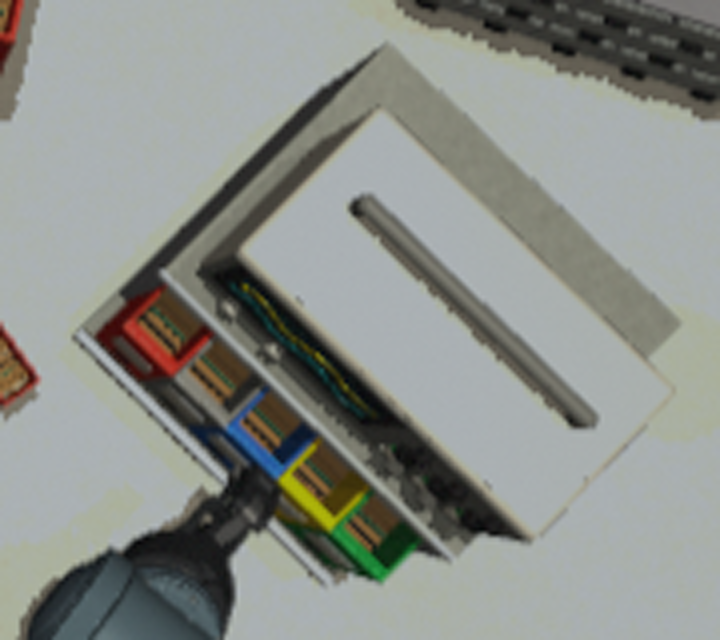

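View pics/pre_side.png

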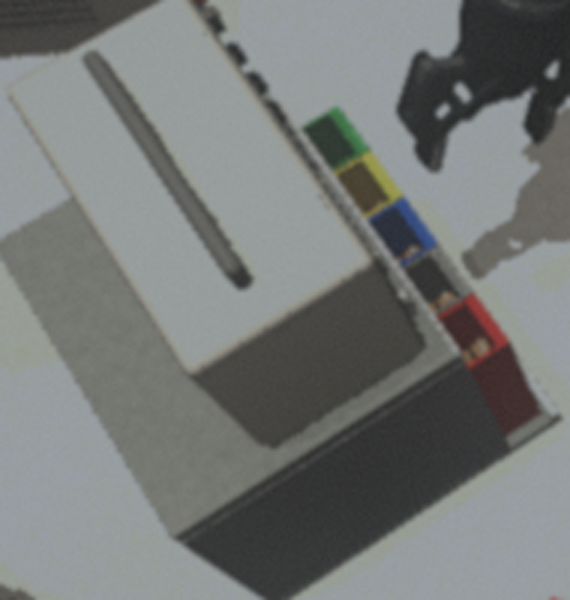

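The open gripper hangs in front of the row. In the top crop its inner fingertip shows at (265,495), and blue's rim runs from (232,428) to (280,475). I compare that tip with the prediction before inserting.

```bash
python3 - <<'E'
from h import *
th=np.radians(25);P=np.array(manip.read_tcp_pos());o=Rot.from_rotvec(manip.read_ee_rot()).as_matrix()
for lat in(42.5,57):
  T=P+lat*o[:,1]-13*o[:,0]; print(T.round(0),(proj('top',T)-[320,150])*4,(proj('side',T)-[20,60])*3)
print((proj('top',Trk((-123,0,162)))-[320,150])*4,(proj('side',Trk((-123,0,162)))-[20,60])*3)
E
```

```text
[ 458. -276.  222.] [242.25465979 477.98923049] [429.54343807 162.87031645]
[ 467. -285.  228.] [257.90266486 464.55752565] [412.13194955 167.64596813]
[252.9911739  446.66073743] [415.13718681 222.30604369]
```

```bash
python3 - <<'E'
from h import *
im=cv2.imread('pics/pre_top.png')[400:560,160:360]; im=np.clip(im.astype(float)*2,0,255).astype(np.uint8)
o=cv2.resize(im,None,fx=3.7,fy=3.7)
P=np.array(manip.read_tcp_pos());R=Rot.from_rotvec(manip.read_ee_rot()).as_matrix()
for lat in(42.5,57):
  for zz in(-11,11):
    T=P+lat*R[:,1]-13*R[:,0]+zz*R[:,2]; p=((proj('top',T)-[320,150])*4-[160,400])*3.7; cv2.circle(o,tuple(int(v) for v in p),4,(255,0,255),1)
cv2.imwrite('pics/z.png',o)
E
```

```text
(no output)
```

View pics/z.png

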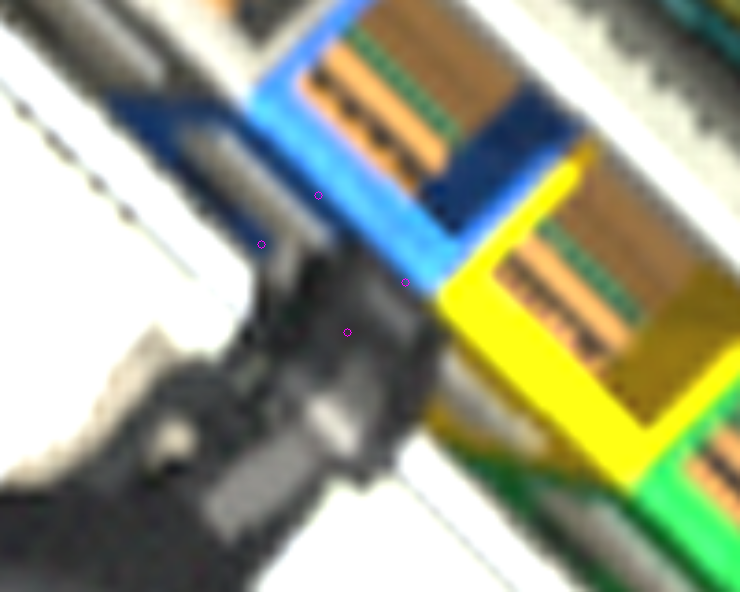

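```bash
python3 - <<'E'
from h import *
im=cv2.imread('pics/pre_side.png')[20:220,370:570]; im=np.clip(im.astype(float)*2,0,255).astype(np.uint8)
a=cv2.resize(im,None,fx=2.9,fy=2.9)
P=np.array(manip.read_tcp_pos());R=Rot.from_rotvec(manip.read_ee_rot()).as_matrix()
for sg in(1,-1):
 for lat in(42.5,57):
  for zz in(-11,11):
    T=P+sg*lat*R[:,1]-13*R[:,0]+zz*R[:,2]; p=((proj('side',T)-[20,60])*3-[370,20])*2.9; cv2.circle(a,tuple(int(v) for v in p),4,(255,0,255),1)
cv2.imwrite('pics/z2.png',a)
print(manip.read_joint_positions())
E
```

```text
[-0.72993382 -0.31342564  2.22121177 -0.05148838  0.79949648  0.11534504]
```

View pics/z2.png

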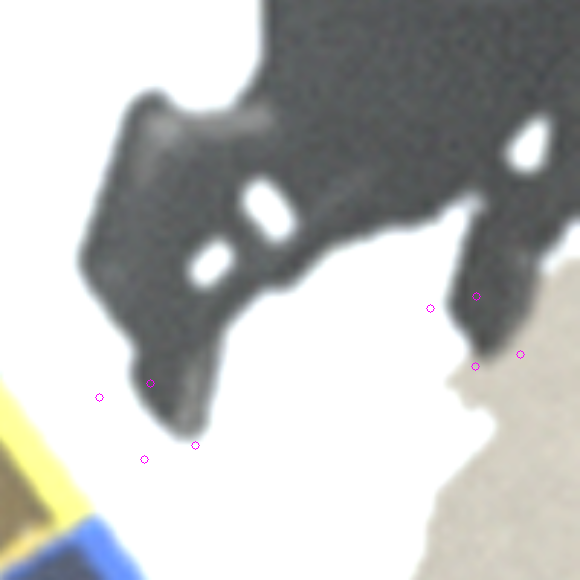

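```bash
python3 - <<'E'
from h import *
P=np.array(manip.read_tcp_pos());R=Rot.from_rotvec(manip.read_ee_rot()).as_matrix()
c,Rc,t,f=cam('side'); C=-Rc.T@t
for n,(u,v) in dict(knuckle=(82,260),kn_top=(135,100),notch=(135,350),tip=(190,437),tipin=(205,425),otip=(487,357),oin=(450,310),oback=(530,310)).items():
  for zz in (-11,0,11):
    px=np.array([(u/2.9+370)/3+20,(v/2.9+20)/3+60]); d=Rc.T@np.array([(px[0]-c['cx'])/f,(px[1]-c['cy'])/f,1])
    O=P+zz*R[:,2]; s=((O-C)@R[:,2])/(d@R[:,2]); X=C+s*d-O; print(n,zz,'along %.0f lat %.0f'%(X@R[:,0],X@R[:,1]),end=' | ')
  print()
E
```

```text
knuckle -11 along -91 lat 87 | knuckle 0 along -78 lat 78 | knuckle 11 along -65 lat 70 | 
kn_top -11 along -138 lat 80 | kn_top 0 along -126 lat 72 | kn_top 11 along -114 lat 64 | 
notch -11 along -55 lat 67 | notch 0 along -41 lat 58 | notch 11 along -27 lat 49 | 
tip -11 along -17 lat 45 | tip 0 along -2 lat 36 | tip 11 along 12 lat 26 | 
tipin -11 along -20 lat 41 | tipin 0 along -5 lat 32 | tipin 11 along 9 lat 22 | 
otip -11 along -16 lat -46 | otip 0 along -1 lat -56 | otip 11 along 14 lat -67 | 
oin -11 along -39 lat -28 | oin 0 along -24 lat -39 | oin 11 along -10 lat -49 | 
oback -11 along -30 lat -56 | oback 0 along -16 lat -67 | oback 11 along -1 lat -78 |
```

The two fingertips come out symmetric in the side view (lateral +45/−46, along −17), so the pose prediction holds. The knuckles stick out to about 80 mm, so I use a steeper 35° tilt to keep clear of the shelf.

```bash
cat > s2.py <<'E'
from h import *
D=np.radians
th=D(35);Q=np.array([-111+22*np.tan(th),140]);P1=Q2P(Q,th)
R=orient(rk[2],th); a=np.array([np.sin(th),-np.cos(th)])
A=P1-60*a
W=lambda P:Trk((P[0],0,P[1]))
print(P1,[manip.ik(W(p),R) is not None for p in(A,P1)])
manip.line_to(W(A),v=150,rotation=R)
manip.line_to(W(P1),v=80)
print(manip.read_tcp_pos()-W(P1),manip.read_time_s(),manip.read_ft_force(),manip.read_width())
snap('side','hook_side.png',(60,60,240,200),4); snap('top','hook_top.png',(320,150,500,310),4)
E
python3 s2.py
```

```text
[-122.95290237  104.97402488] [True, True]
[ 0.2566142  -0.13795366  0.61974863] 10.8833 [-0.53208458  0.1885052   0.434708  ] 85.67676382154943
```

View pics/hook_side.png

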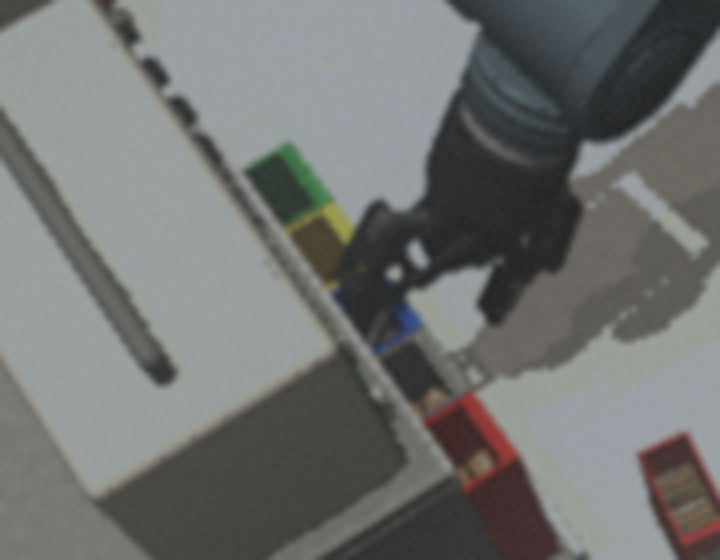

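View pics/hook_top.png

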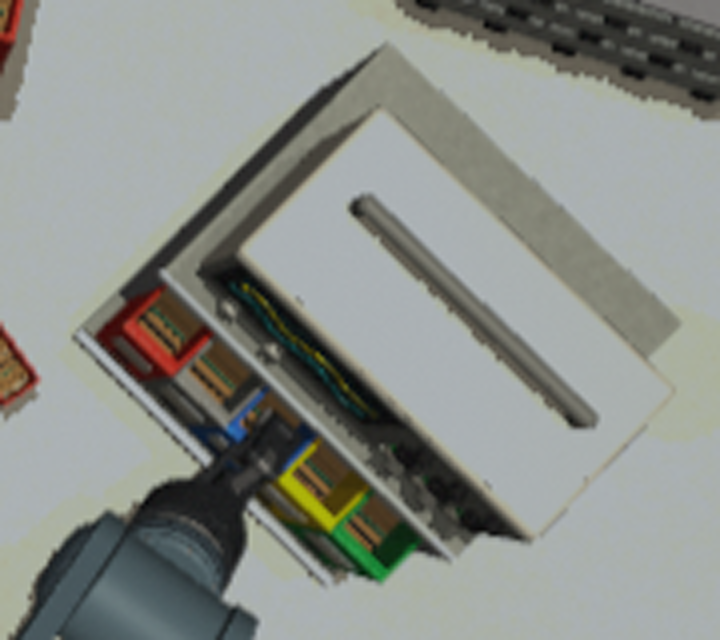

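In the top crop (268,440) and the side crop (375,320) the inner finger is inside the blue box behind the rim, with no contact force. Now I pull and watch the force.

```bash
cat > s3.py <<'E'
from h import *
D=np.radians
W=lambda P:Trk((P[0],0,P[1]))
th0=D(35);P1=Q2P(np.array([-111+22*np.tan(th0),140]),th0)
P2=G2P(D(30),18); R=orient(rk[2],D(30))
for k in (0.33,0.66,1):
    P=P1+(P2-P1)*k; t=D(35-5*k)
    manip.line_to(W(P),v=60,rotation=orient(rk[2],t))
    print(k,manip.read_ft_force().round(1),manip.read_time_s())
snap('side','pull_side.png',(60,60,240,200),4); snap('top','pull_top.png',(320,150,500,310),4)
E
python3 s3.py
```

```text
0.33 [ 1.4 -0.9  0. ] 11.45
0.66 [ 0.5 -1.3  0.5] 11.9167
1 [ 0.2 -0.4  0. ] 12.3917
```

View pics/pull_side.png

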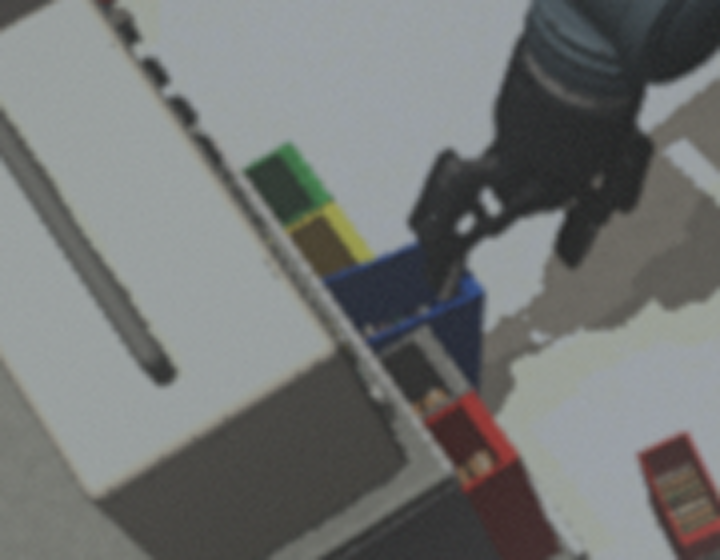

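View pics/pull_top.png

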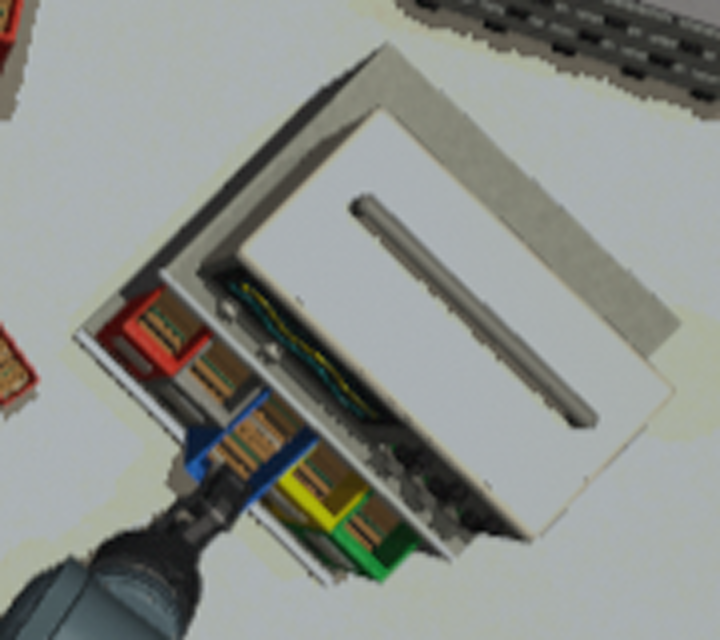

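Blue is tipped outward on the finger (rim at side (480,290)) and the neighbours have not moved. Now I close; the finger drags the rim to the jaw centre.

```bash
python3 - <<'E'
from h import *
manip.close_gripper(); print(manip.read_width(),manip.read_ft_force().round(1),manip.read_tcp_pos().round(1),manip.read_time_s())
snap('side','cl_side.png',(60,60,240,200),4); snap('top','cl_top.png',(320,150,500,310),4)
E
```

```text
9.49404320260487 [ 1.9 -2.2 -1.4] [ 439.1 -255.6  112.8] 13.1667
```

View pics/cl_side.png

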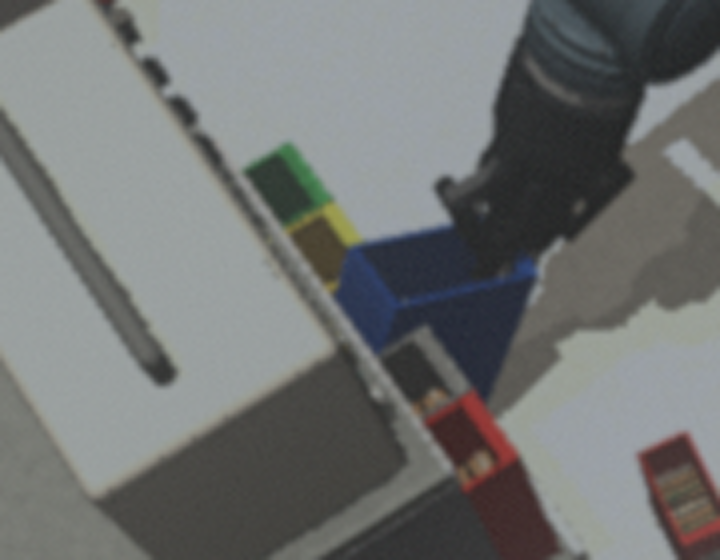

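View pics/cl_top.png

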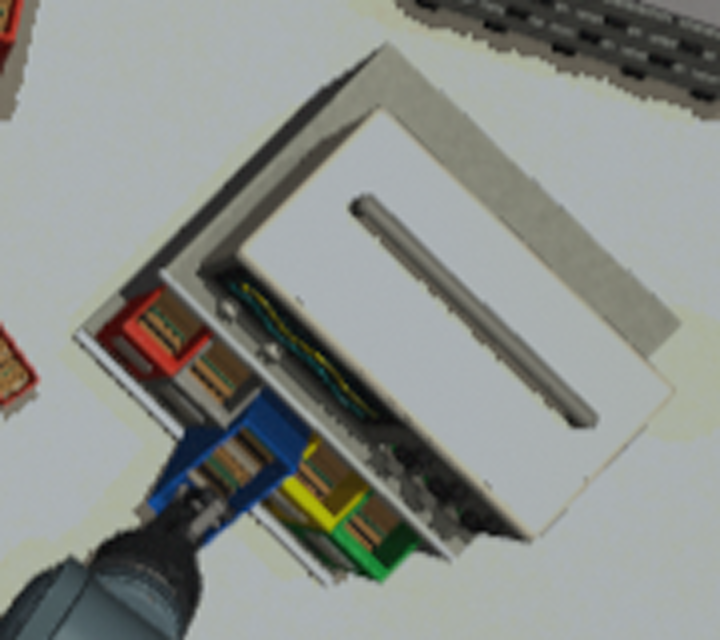

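The rim is gripped (width 9.5 mm) and the box is tipped about 30° clear of the shelf edge. I lift it in small steps, then bring it out.

```bash
cat > s4.py <<'E'
from h import *
D=np.radians
W=lambda P:Trk((P[0],0,P[1]))
P=G2P(D(30),18); R=orient(rk[2],D(30))
for d,v in(((0,12),50),((-25,32),80),((-85,50),120)):
    manip.line_to(W(P+d),v=v,rotation=R); print(d,manip.read_ft_force().round(1),manip.read_width())
P3=P+[-110,90]
print(manip.ik(W(P3),orient(rk[2],D(10))))
manip.line_to(W(P3),v=120,rotation=orient(rk[2],D(10)))
print(manip.read_ft_force().round(1),manip.read_width(),manip.read_tcp_pos(),manip.read_time_s())
snap('side','li_side.png'); snap('top','li_top.png')
E
python3 s4.py
```

```text
(0, 12) [-0.1 -0.2 -3.1] 9.339433779848598
(-25, 32) [ 0.1  0.2 -3.2] 9.514545029067753
(-85, 50) [-0.1 -1.1 -3. ] 9.074232080511516
[-0.7200655  -0.48174303  2.28011373 -0.01850396  1.16957542  0.10399398]
[ 0.   0.4 -3.3] 9.193532762638219 [ 363.63774457 -175.19268789  201.50403765] 15.425
```

View pics/li_side.png

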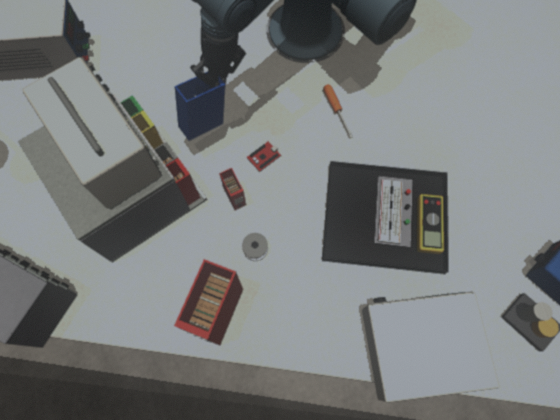

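View pics/li_top.png

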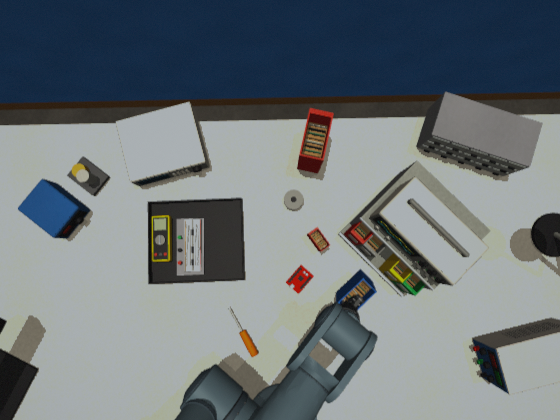

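Blue hangs free of the rack (weight about 3.2 N), red, grey, yellow and green still stand, and the bystanders are in place. Next is the carry to the tray.

```bash
cat > s5.py <<'E'
from h import *
D=np.radians; yaw=0.03
ux=np.array([np.cos(yaw),np.sin(yaw)]); tgt=np.array([555,175.5])
xy=tgt-45*ux
p=manip.read_tcp_pos()
R=orient(yaw,0)
manip.line_to([p[0],p[1],270],v=150,rotation=orient(rk[2],0))
print(manip.ik([*xy,250],R))
manip.move_pose([*xy,250],R)
print(manip.read_ft_force().round(1),manip.read_width(),manip.read_tcp_pos(),manip.read_time_s())
manip.line_to([*xy,165],v=120)
snap('side','tr_side.png',(290,130,470,290),4); snap('top','tr_top.png',(120,170,270,310),4)
for c in('side','top'):
  for l in('box_blue','blue_rim','blue_toe'):
    print(c,l,[(round(d['confidence'],2),w(c,d['xyz']).round(0).tolist()) for d in manip.tip_of(c,l)[:2]])
E
python3 s5.py
```

```text
[ 0.11856233 -0.03229002  1.82335964  0.          1.35052303  0.08856233]
[-0.4  0.4 -2.9] 9.135614603212767 [510.0071908  173.26007103 249.87890001] 17.5333
side box_blue [(0.77, [558.0, 175.0, 56.0])]
side blue_rim [(0.69, [507.0, 176.0, 205.0]), (0.56, [675.0, -49.0, 2.0])]
side blue_toe [(0.91, [507.0, 174.0, 45.0])]
top box_blue [(0.63, [555.0, 179.0, 52.0]), (0.55, [552.0, 266.0, 0.0])]
top blue_rim [(0.63, [549.0, -297.0, 18.0]), (0.59, [583.0, -259.0, 9.0])]
top blue_toe []
```

View pics/tr_side.png

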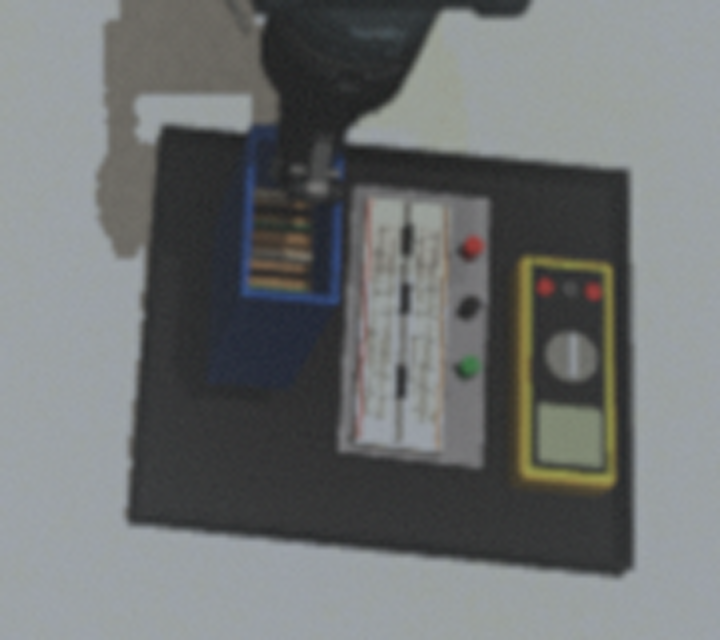

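View pics/tr_top.png

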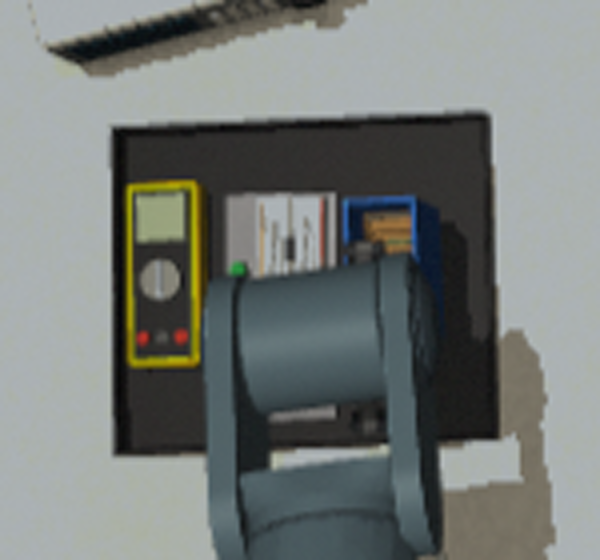

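Blue hangs upright over the free side (centre about (556,177), underside about z 50) with the breadboard clear. I lower it slowly, watching the force.

```bash
cat > s6.py <<'E'
from h import *
p=manip.read_tcp_pos(); xy=p[:2]
manip.line_to([*xy,132],v=60); f0=manip.read_ft_force()[2]; print(f0)
z=132
while z>104:
    z-=1.5; manip.line_to([*xy,z],v=20); f=manip.read_ft_force()[2]
    if f-f0>2.5: break
print(z,f,manip.read_ft_force().round(1),manip.read_ft_torque().round(2),manip.read_tcp_pos().round(1),manip.read_time_s())
snap('side','dn_side.png',(290,130,470,290),4)
E
python3 s6.py
```

```text
-2.6096643342292496
117.0 5.7376890169507195 [-3.7 -0.7  5.7] [-0.02  0.81 -0.06] [510.5 174.5 118.2] 21.9917
```

View pics/dn_side.png

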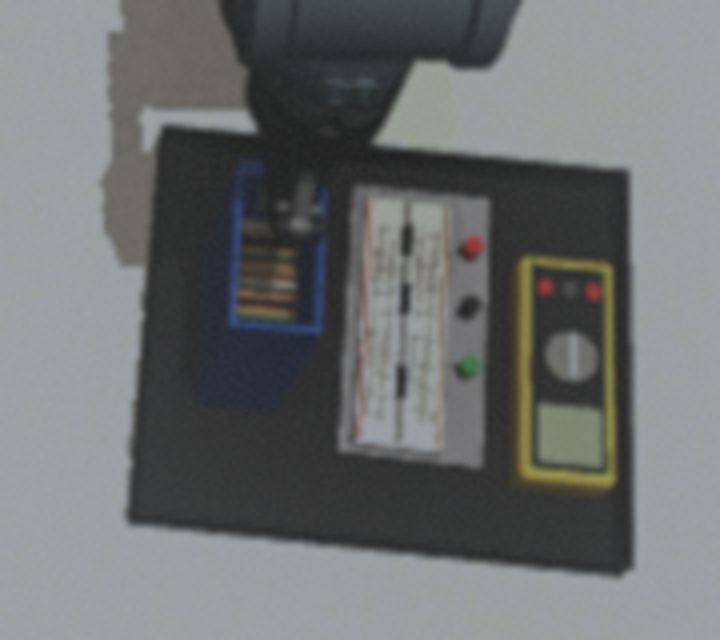

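It touches down at the expected height, 8 N above hanging weight. I release and retreat.

```bash
cat > s7.py <<'E'
from h import *
manip.open_gripper(); print(manip.read_width(),manip.read_ft_force().round(2))
p=manip.read_tcp_pos()
manip.line_to([p[0],p[1],p[2]+60],v=60); print(manip.read_ft_force().round(2))
manip.line_to([p[0],p[1],300],v=150)
manip.goto_joints([0.969,0,1.558,0,1.5,-0.174])
print(manip.read_time_s())
snap('side','end_side.png'); snap('top','end_top.png')
for c in('side','top'):
  for l in ['box_blue','blue_rim','blue_toe','tray','breadboard','meter','board','spool','box_red','box_yellow','box_grey','box_green']:
    print(c,l,[(round(d['confidence'],2),w(c,d['xyz']).round(0).tolist()) for d in manip.tip_of(c,l)[:3]])
E
python3 s7.py
```

```text
85.45952797840039 [-0.6   0.14 -1.01]
[ 0.46 -0.72 -0.48]
26.5917
side box_blue [(0.91, [557.0, 176.0, 6.0]), (0.24, [425.0, -61.0, 3.0])]
side blue_rim [(0.59, [508.0, 179.0, 155.0])]
side blue_toe [(0.65, [506.0, 179.0, 2.0])]
side tray [(0.79, [551.0, 264.0, 2.0]), (0.25, [533.0, 286.0, 8.0])]
side breadboard [(0.62, [533.0, 288.0, 6.0])]
side meter [(0.67, [561.0, 373.0, 4.0])]
side board [(0.8, [426.0, -60.0, -0.0]), (0.49, [497.0, -322.0, 196.0])]
side spool [(0.59, [678.0, -46.0, 0.0])]
side box_red [(0.96, [583.0, -261.0, 12.0]), (0.73, [841.0, -115.0, -2.0]), (0.64, [547.0, -124.0, 1.0])]
side box_yellow [(0.85, [470.0, -366.0, 11.0]), (0.6, [552.0, 267.0, 1.0]), (0.41, [583.0, -262.0, 14.0])]
side box_grey []
side box_green [(0.22, [426.0, -59.0, 2.0])]
top box_blue [(0.83, [554.0, 177.0, 7.0]), (0.48, [537.0, 286.0, 3.0])]
top blue_rim [(0.96, [511.0, 173.0, 155.0])]
top blue_toe [(0.87, [507.0, 176.0, 6.0])]
top tray [(0.92, [554.0, 263.0, -1.0]), (0.45, [422.0, -64.0, 3.0]), (0.43, [503.0, -322.0, 190.0])]
top breadboard []
top meter [(0.6, [565.0, 374.0, 0.0])]
top board [(0.76, [424.0, -63.0, -0.0])]
top spool [(0.88, [679.0, -47.0, -3.0]), (0.57, [562.0, -385.0, 2.0])]
top box_red [(0.87, [547.0, -120.0, 4.0]), (0.72, [582.0, -253.0, 10.0]), (0.61, [836.0, -117.0, 1.0])]
top box_yellow [(0.85, [473.0, -365.0, 11.0])]
top box_grey [(0.54, [550.0, -298.0, 17.0])]
top box_green [(0.63, [435.0, -403.0, 10.0])]
```

View pics/end_side.png

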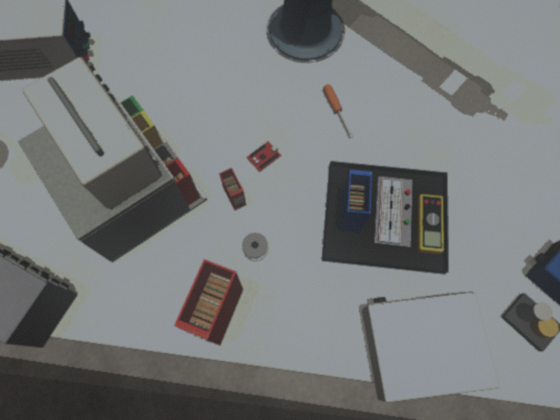

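View pics/end_top.png

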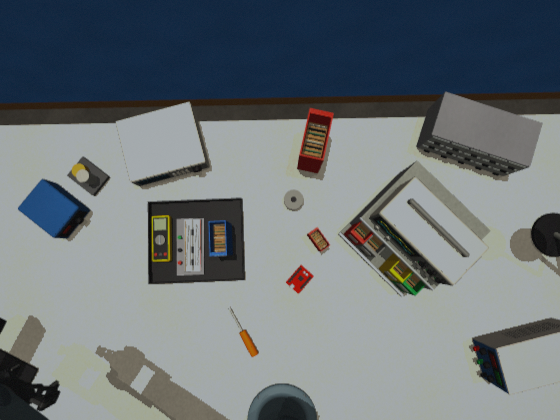

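Blue stands upright on the tray floor at top (220,240) and side (358,190). The rim is directly over the front edge, and the other objects are where they were. I hand in.

```bash
python3 -c "
from workcell import manip
print(manip.sign_off())"
```

```text
the job is handed in; nothing more can be done
None
```

The blue box is standing upright in the free side of the tray, released. I handed the job in at about 27 s; `sign_off` gives no verdict.

**What I did:** I hooked the open finger behind the blue box's rim with the gripper tilted 35°. I pulled the top out until the box tipped, then closed on the rim at about 30° of tip. I lifted it clear of the lip and shelf, carried it upright to the tray, and lowered it until the wrist force rose 8 N above hanging weight.

**Last checks:**
- **Blue box:** its underside centre reads about (556, 177, 6) mm, with the rim directly above the front edge.
- **Other boxes:** red, yellow and green read within about 5 mm of the start, in the views that found them. Grey read 6 mm off, about the scatter of these readings.
- **Bystanders:** meter, circuit board and reel read within about 5 mm. The breadboard read within about 6 mm in the side view.

**Checks that failed or disagreed:**
- The networks missed the breadboard in the last top picture, and missed grey and green in the last side picture. All of them are plainly visible and in place.
- Before the reach, the fingertip seemed about 8 mm off in the top view. I put this down to the wider knuckle hiding the tip. The side view agreed with the computed pose, and the finger then went in without contact.

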